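# Set the sprung portion gauge and load the cheese

## Robot

A 6-joint arm with a two-finger parallel gripper is mounted at the origin on a cart in front of the work surface, level with it; the furniture and walls round the work are solid. World frame = base frame: x ahead of the robot, y to its left, z up, the work surface at z = 0. Lengths are in m, angles in degrees, forces in N, time in s.
With the tool pointing down it reaches from about 0.375 to 0.9 m from the base axis. Payload 3.1 kg.
Tool frame: the origin (TCP) lies at the very end of the fingers, on their centre line; the grasp point (between the pads) lies 19 mm behind it; z points along the fingers, x is the direction in which the jaws open and shut, and the axes are right-handed (so a half turn about z gives the same grasp; the last joint's range is limited). The gripper opens to 87 mm and grips with 3 to 60 N. Pads are 19 mm wide; open, the fingers measure 117 mm over their backs; the gripper's body (75 mm by 190 mm) begins 51 mm behind the grasp point.
Start: joints at [65.174, 30.224, 82.088, -0, 67.689, -10.227], TCP at [0.157, 0.605, 0.223] pointing down, gripper open.
Joint ranges: [-176.69, 176.69], [-43.24, 126.21], [12.49, 139.97], [-82, 262], [0, 151.66], [-163.58, 163.58]. Speed limits (degrees/s): [159.86, 159.86, 180, 180, 180, 180].

## Interface

Orientations are given as a 3x3 rotation matrix whose columns are the frame's x, y, z axes.
In Python, from rig import read_state, capture, bot gives the robot as it stands.
- The arm moves only by the shell command python3 -m crank 'ROWS' [OPENING]. ROWS is JSON, a list of rows, each a list of 2 entries, a list of its own where there are three numbers: the shift along the tool's x, y, z in cm, then the turn, a rotation vector about the tool's x, y, z in rad. In form: [[[dx, dy, dz], [wx, wy, wz]], ...]. A call has 1 to 12 rows; each row shifts and turns the commanded pose from where the row before left it, along the tool's axes as they then stand; what a row does not reach is not made up. A row lasts 1/10 s, in which the tool goes at most 50 mm and 8.59 degrees, less where a joint would pass 70% of its speed; a pose out of reach is approached as far as the arm can. A call with a gripper value outside its range is refused whole. OPENING is the closure, from -1 (fully open) to 1 (shut), set as the call begins (- or left out, the last holds). The fingers move at their own pace and stop on an object; the grip force is fixed at half the most. Time passes only in rows, so rows that do not move let the fingers close. It gives the time, the measured TCP pose, the force and the opening at its end, in the units of the state.
- read_state(): the state, without advancing time (a new reading comes with each control period).
- capture(name): name is "side" or "top"; returns a dict with "pixels" (420x560x3 uint8, red, green, blue), "camera_matrix" (3x3 intrinsics, pixels), "R" (3x3) and "t" (3): a world point X has camera coordinates R X + t. Camera axes: x right, y down, z forward; pixel columns grow to the right and rows downward; lengths in m; the calibration is good to about 2 mm. A picture is of the moment at which its call begins. There is no depth.
- bot.hand_in(): hands the job in, once; it reports no verdict.
The state is a dict: "time_s": time; "joint_positions": joint angles; "qvel": joint speeds; "tau": joint torques, N m; "position": TCP position; "tcp_rot": TCP orientation; "force": force on the tool from outside, world axes, zero at the start; "moment": the same for the moment, N m; "opening": opening from 0.0 (shut) to 1.0 (fully open).
Only numpy, scipy, OpenCV 4.12 (cv2) and the standard library are available. Lean on these libraries where they do the work, as an engineer would, in place of code of your own. Each camera call takes 0.05 s, during which the arm holds its last target.

## Task

Set the portion gauge to the red marker: pull its sprung slide out by the finger ring, shift the ring sideways so that its tongue sits in the notch at the red marker, and let the spring rest it there, never letting the slide snap back. Then bring the plain pale-yellow cheese block into the lane between the two low rails, lengthwise and upright, with its end snug and square against the blue stop plate. Leave the other cheeses where they are, and the gauge latched at the red marker.

Things in the scene. Friction and masses are not known exactly. Their poses are not given: they have to be found in the camera images.
- gauge_board: Fixed white portioning board 290 x 276 x 15 mm, at a varying place and yaw. Axes: x away from the robot at yaw 0, y left, z up; origin on its underside; it spans x -150..140, y -108..168 mm. An aluminium guide (y 3..19 mm, top z 26) carries the slide; steel ends at x 129..139 (y -10..110, top z 49) and x -136..-126 (y -1..23, top z 33). Pulling the slide is along -x.
- lane (a point): Point on the cheese lane's centre line on the board's top (z 15 mm), at x -100, y -55 mm of the board, on the dark cutting line; axes as the board's. The lane runs along x, 80 mm wide between two aluminium rails 8 mm wide and 8 mm high (tops at z 23), as long as the board, open at the front (-x).
- comb (a point): Middle of the steel comb's back on top, at x 12, y 147, z 45 mm of the board; axes as the board's. The back is 124 mm long along x, 10 mm wide. Four round steel teeth, 10 mm thick at z 36 mm, stick out of it to -y (tips at y 117 mm) and leave three notches 16 mm wide, open to -y.
- gauge (a joint): The sprung slide (blue stop plate, steel plate, black ring): 0 = home at the rear; grows to 0.106 m as it is pulled along the board's -x. A spring draws it home: 4 N at home, 11 N at 0.1 m. Seated in a notch it reads 0.040, 0.066 or 0.092. The tongue enters a notch freely 1 to 7 mm beyond that (best 4 mm); then the spring draws it back onto the tooth.
- latch (a joint): Sideways position of the ring and tongue on the slide: 0 = right, free of the comb; grows along the board's +y (left) to 0.016 m, fully in the notch. No spring, only slight friction: stays where it is left; the spring's pull on the tooth holds it too.
- ring (a point): Centre of the black square finger ring, at mid height (z 38.5 mm). Opening 52 mm along x by 56 mm along y, walls 8 mm thick and 36 mm high (top at z 56.5 mm), open at the top, steel plate underneath at z 20 mm. Fingers put into it can push it any way; axes as the board's. At home at x 92, y 60 mm of the board.
- tongue_tip (a point): Tip of the brass tongue, 8 mm thick, that sticks out 18 mm to the left (+y) of the ring, at z 36 mm; in line with the ring's centre in x.
- stop_face (a point): Centre of the lane side of the blue stop plate, over the lane's centre line; axes as the board's. The face looks along -x; the plate reaches over the whole lane, z 26 to 60 mm, 8 mm thick; it moves with the slide.
- red_marker: Red marker tab, 14 x 14 x 43 mm, fixed to the comb's back beside one of the three notches (top at z 58 mm); axes as the board's. With the gauge set, the tongue lies level with it: same x in the board's frame.
- white_marker_1: White marker tab of the same shape beside another notch.
- white_marker_2: White marker tab of the same shape beside the third notch.
- pale_block: Plain pale-yellow smooth rectangular cheese block, 58 (x) x 105 (y) x 52 mm high, 0.33 kg, loose; origin at the centre of its underside, its y axis along its length. Can be grasped across the 58 mm.
- smoked_brick: Bystander: small tan cheese brick, about 53 x 82 x 38 mm.
- cheese_brick: Bystander: yellow rough cheese brick with a label on top, about 57 x 92 x 40 mm.
- small_round: Bystander: small whitish round cheese, about 100 mm across, 46 mm high.
- white_wedge: Bystander: pale cheese wedge, about 72 x 107 x 40 mm.

How it is judged:
By the outcome, as a careful person would: the job done as asked, in the order asked, and still so for the second after the job is handed in, with the robot touching nothing.
It also fails if it takes over 67 s, if anything falls off the work surface, if the arm or the gripper's body presses on something with over 40 N, if the wrist force passes 120 N, or if a joint passes its speed limit or range.

## Working session

There is one attempt and no reset: what is moved stays moved. The work goes in short steps, Python scripts to look and compute and a shell command to move; the robot and the scene stay as the last step left them, time stands still between calls to the robot, and variables do not carry over. Pictures are saved under pics/ and viewed, and the job is handed in when it is done.

```bash
ls; mkdir -p pics; python3 - <<'E'
from rig import read_state,capture
import cv2,numpy as np
s=read_state();print(s['time_s'],s['position'],np.round(s['tcp_rot'],3).tolist(),s['opening'])
for n in('side','top'):
    c=capture(n);cv2.imwrite(f'pics/{n}0.png',c['pixels'][:,:,::-1]);np.savez(f'{n}.npz',K=c['camera_matrix'],R=c['R'],t=c['t'])
    print(n,np.round(c['camera_matrix'],1).tolist(),np.round(c['R'],3).tolist(),np.round(c['t'],3).tolist())
E
```

```text
pics
0.0 [0.15720202 0.60416417 0.22157098] [[0.252, 0.968, -0.001], [0.968, -0.252, -0.002], [-0.002, -0.0, -1.0]] 0.999298304931727
side [[488.0, 0.0, 283.2], [0.0, 488.0, 209.5], [0.0, 0.0, 1.0]] [[-0.927, -0.374, 0.001], [-0.235, 0.579, -0.781], [0.291, -0.725, -0.625]] [0.456, 0.197, 1.055]
top [[410.5, 0.0, 274.2], [0.0, 410.5, 209.0], [0.0, 0.0, 1.0]] [[0.008, -0.999, 0.031], [-0.987, -0.013, -0.158], [0.158, -0.029, -0.987]] [-0.062, 0.523, 1.082]
```

View pics/top0.png

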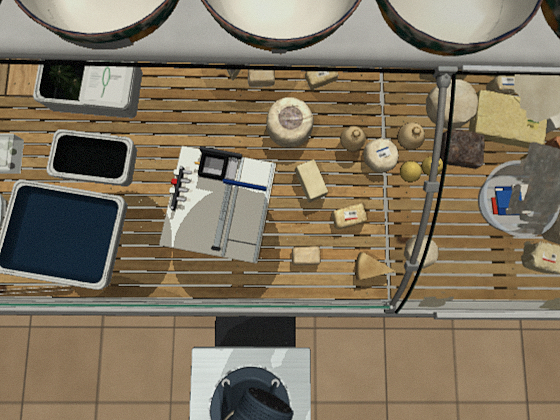

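View pics/side0.png

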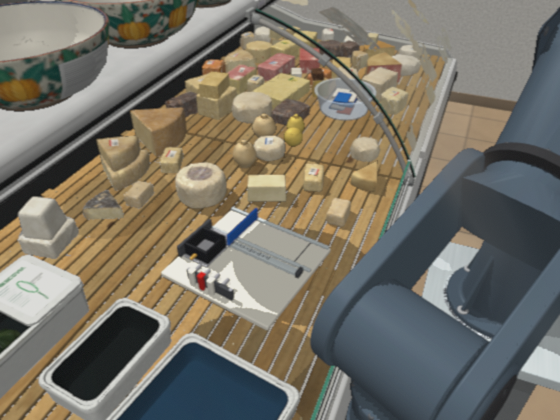

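```bash
python3 - <<'E'
import cv2
t=cv2.imread('pics/top0.png');s=cv2.imread('pics/side0.png')
cv2.imwrite('pics/top0a.png',cv2.resize(t[135:275,150:290],None,fx=4.2,fy=4.2,interpolation=cv2.INTER_CUBIC))
cv2.imwrite('pics/top0b.png',cv2.resize(t[120:270,270:400],None,fx=4,fy=4,interpolation=cv2.INTER_CUBIC))
cv2.imwrite('pics/side0a.png',cv2.resize(s[165:330,155:335],None,fx=3.6,fy=3.6,interpolation=cv2.INTER_CUBIC))
E
```

```text
(no output)
```

View pics/top0a.png

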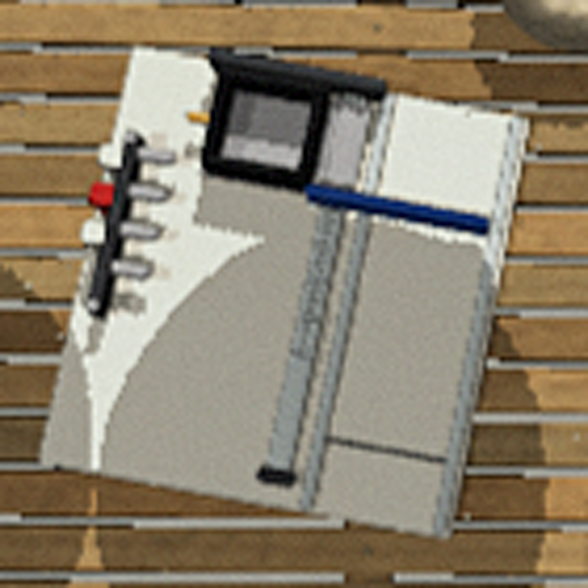

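View pics/top0b.png

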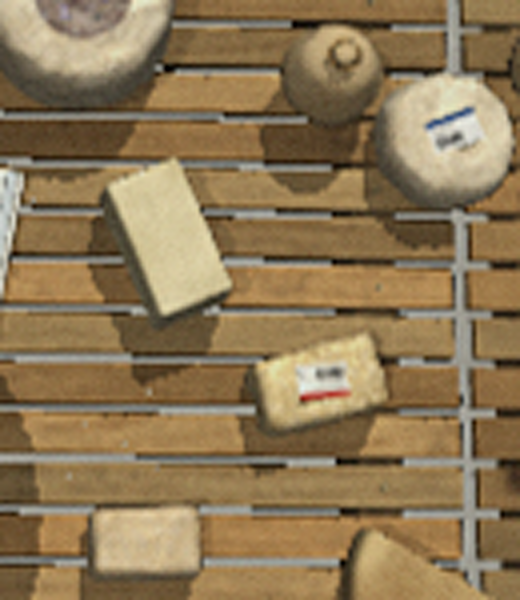

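View pics/side0a.png

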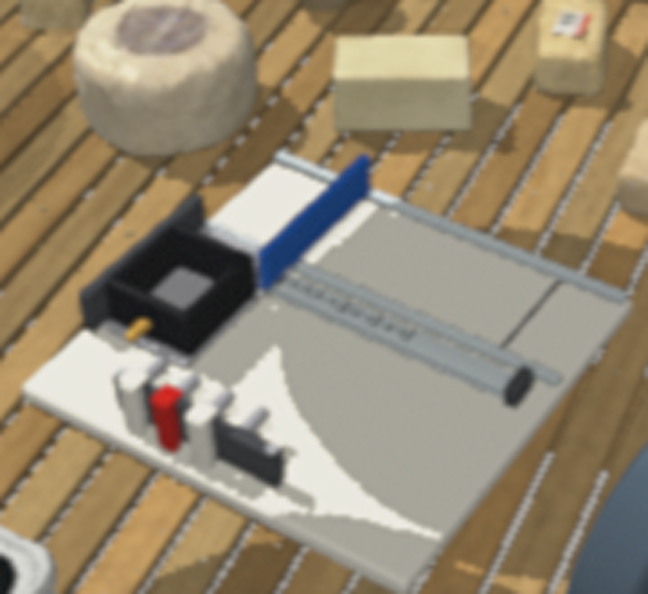

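```bash
cat > h.py <<'E'
import numpy as np
from scipy.optimize import least_squares
C={n:np.load(f'{n}.npz') for n in('side','top')}
def proj(n,X):
    c=C[n];p=np.asarray(X)@c['R'].T+c['t'];p=p@c['K'].T;return p[...,:2]/p[...,2:]
def Rz(a):return np.array([[np.cos(a),-np.sin(a),0],[np.sin(a),np.cos(a),0],[0,0,1]])
def tf(p,X):return np.asarray(X)@Rz(p[2]).T+np.array([p[0],p[1],0])
def fit(obs,p0,verbose=1):
    # obs list (cam, objpoint, pixel)
    f=lambda p:np.concatenate([proj(n,tf(p,X))-u for n,X,u in obs])
    r=least_squares(f,p0,loss='soft_l1')
    if verbose:print(np.round(r.x[:2],4),np.degrees(r.x[2]).round(2),np.round(f(r.x),1).reshape(-1,2).tolist())
    return r.x
def back(n,u,z):
    c=C[n];d=c['R'].T@np.linalg.inv(c['K'])@np.array([u[0],u[1],1.]);o=-c['R'].T@c['t'];return o+d*(z-o[2])/d[2]
E
python3 - <<'E'
from h import *
T=lambda a,b:np.array([a/4.2+150-.4,b/4.2+135-.4]);S=lambda a,b:np.array([a/3.6+155-.4,b/3.6+165-.4]);B=lambda a,b:np.array([a/4+270-.4,b/4+120-.4])
cor=dict(rl=(.14,.168,.015),rr=(.14,-.108,.015),fr=(-.15,-.108,.015),fl=(-.15,.168,.015))
o=[('top',cor['rl'],T(135,48)),('top',cor['rr'],T(526,118)),('top',cor['fr'],T(447,537)),('top',cor['fl'],T(42,463))]
s=[('side',cor['rl'],S(25,390)),('side',cor['rr'],S(280,155)),('side',cor['fr'],S(630,300)),('side',cor['fl'],S(410,590))]
for q in(o,s,o+s): p=fit(q,[.5,.1,0])
for z,n,u in((.058,'top',T(102,195)),(.058,'side',S(168,395))):
    X=back(n,u,z); print('red',(Rz(p[2]).T@(X-[p[0],p[1],0])).round(4))
for u in(T(141,146),T(103,160),T(102,195),T(93,233)): print('x',(Rz(p[2]).T@(back('top',u,.05)-[p[0],p[1],0])).round(4))
# block
h=.052;a,b=.029,.0525
X=[back('top',B(*u),h) for u in((105,190),(175,158),(231,288),(165,305))];print(np.round(X,4).tolist())
X=[back('side',S(*u),h) for u in((335,35),(467,35),(470,80),(335,80))];print(np.round(X,4).tolist())
np.save('board.npy',p)
E
```

```text
[0.5436 0.0688] -9.77 [[-0.9, -0.9], [1.0, -0.2], [1.2, 0.7], [-1.3, 0.2]]
[0.5395 0.0696] -9.49 [[-1.6, 0.2], [0.2, 0.4], [1.6, -0.3], [-0.1, -0.5]]
[0.5415 0.0692] -9.55 [[-1.3, -0.0], [0.7, 0.3], [1.2, 1.3], [-1.4, 1.2], [-2.2, -0.2], [-0.4, 0.1], [0.9, -0.5], [-1.0, -0.9]]
red [0.0283 0.1537 0.058 ]
red [0.0265 0.1525 0.058 ]
x [0.0664 0.1378 0.05  ]
x [0.0528 0.1601 0.05  ]
x [0.0298 0.1558 0.05  ]
x [0.0041 0.1561 0.05  ]
[[0.6407, -0.1156, 0.052], [0.6643, -0.1644, 0.052], [0.5728, -0.2023, 0.052], [0.5603, -0.1567, 0.052]]
[[0.6651, -0.1679, 0.052], [0.5719, -0.2057, 0.052], [0.5482, -0.1525, 0.052], [0.6402, -0.1151, 0.052]]
```

```bash
cat >> h.py <<'E'
def brd(x,y,z=0.):
    return tf(np.load('board.npy'),[x,y,z])
def go(target,yaw=None):
    "print move in tool axes (cm) to world target after turning tool x to yaw(deg)"
    from rig import read_state
    s=read_state();R=np.array(s['tcp_rot']);cur=np.degrees(np.arctan2(R[1,0],R[0,0]))
    yaw=cur if yaw is None else yaw
    # desired rotation
    a=np.radians(yaw);Rd=np.array([[np.cos(a),np.sin(a),0],[np.sin(a),-np.cos(a),0],[0,0,-1]])
    from scipy.spatial.transform import Rotation as Ro
    d=np.asarray(target)-s['position']
    print('t',round(s['time_s'],2),'pos',np.round(s['position'],4),'yaw',cur.round(2),'rotvec',Ro.from_matrix(R.T@Rd).as_rotvec().round(4),'shift after turn cm',(Rd.T@d*100).round(2),'before',(R.T@d*100).round(2),'F',np.round(s['force'],1),'op',round(s['opening'],3))
E
python3 - <<'E'
from h import *
T=lambda a,b:np.array([a/4.2+150-.4,b/4.2+135-.4]);S=lambda a,b:np.array([a/3.6+155-.4,b/3.6+165-.4]);B=lambda a,b:np.array([a/4+270-.4,b/4+120-.4])
p=np.load('board.npy')
# ring corners check: outer 68x72, top z .0565
for dx,dy in((34,36),(34,-36),(-34,-36),(-34,36),(26,28),(26,-28),(-26,-28),(-26,28)):
    X=brd(.092+dx/1e3,.06+dy/1e3,.0565);print(dx,dy,'topcrop',((proj('top',X)+.4-[150,135])*4.2).round(0),'sidecrop',((proj('side',X)+.4-[155,165])*3.6).round(0))
# blue plate top edge lane-side ends
for n,u in(('top',T(308,199)),('top',T(487,234)),('side',S(370,163)),('side',S(262,243))):
    print('blue',(Rz(p[2]).T@(back(n,u,.06)-[p[0],p[1],0])).round(4))
w,l,h=.029,.0525,.052
o=[('top',(w*i,l*j,h),B(*u)) for i,j,u in((-1,1,(105,190)),(1,1,(175,158)),(1,-1,(231,288)))]
o+=[('side',(w*i,l*j,k),S(*u)) for i,j,k,u in((1,1,h,(335,35)),(1,-1,h,(467,35)),(-1,-1,h,(470,80)),(-1,1,h,(335,80)),(-1,1,0,(337,130)),(-1,-1,0,(468,130)))]
np.save('block.npy',fit(o,[.6,-.16,np.radians(-67)]))
go(brd(.092,.06,.15),80.45)
E
```

```text
34 36 topcrop [221.  68.] sidecrop [102. 282.]
34 -36 topcrop [329.  87.] sidecrop [174. 219.]
-34 -36 topcrop [309. 187.] sidecrop [256. 255.]
-34 36 topcrop [200. 167.] sidecrop [186. 321.]
26 28 topcrop [231.  82.] sidecrop [120. 279.]
26 -28 topcrop [315.  97.] sidecrop [175. 230.]
-26 -28 topcrop [299. 173.] sidecrop [239. 257.]
-26 28 topcrop [214. 158.] sidecrop [184. 308.]
blue [0.0492 0.0227 0.06  ]
blue [ 0.0473 -0.0952  0.06  ]
blue [ 0.0457 -0.0896  0.06  ]
blue [0.0591 0.016  0.06  ]
[ 0.6066 -0.1608] -66.32 [[-0.9, -0.8], [0.7, -0.7], [2.3, 1.0], [-0.7, 0.2], [1.0, -0.4], [0.9, -0.5], [-1.3, 0.2], [-1.0, 1.8], [1.3, 1.1]]
t 0.1 pos [0.1572 0.6042 0.2216] yaw 75.4 rotvec [-0.0004  0.002  -0.0882] shift after turn cm [-40.38  55.97   7.16] before [-35.28  59.31   7.21] F [-0.4 -0.3 -0.1] op 0.997
```

```bash
python3 -m crank '[[[0,0,0],[0,0,-0.088]],[[-2.5,3.5,0],[0,0,0]],[[-2.5,3.5,0],[0,0,0]],[[-2.5,3.5,0],[0,0,0]],[[-2.5,3.5,0],[0,0,0]],[[-2.5,3.5,0],[0,0,0]],[[-2.5,3.5,0],[0,0,0]],[[-2.5,3.5,0],[0,0,0]],[[-2.5,3.5,0],[0,0,0]],[[-2.5,3.5,0],[0,0,0]],[[-2.5,3.5,0],[0,0,0]],[[-2.5,3.5,0],[0,0,0]]]' 1; python3 - <<'E'
from h import *
go(brd(.092,.06,.12),80.45)
E
```

```text
time_s: 1.3
position: [0.4922, 0.2682, 0.2222]
tcp_rot: [[0.166, 0.986, -0.001], [0.986, -0.166, -0.0], [-0.0, -0.001, -1.0]]
force: [0.8, -0.3, 1.0]
opening: 0.03
t 1.3 pos [0.4922 0.2682 0.2222] yaw 80.43 rotvec [-0.0008  0.0002 -0.0003] shift after turn cm [-12.81  17.36  10.22] before [-12.8   17.37  10.21] F [ 0.8 -0.3  1. ] op 0.03
```

```bash
python3 -m crank '[[[-2.5,3.5,1],[0,0,0]],[[-2.5,3.5,1],[0,0,0]],[[-2.5,3.5,2],[0,0,0]],[[-2.5,3.5,2],[0,0,0]],[[-2.3,2.8,2],[0,0,0]],[[0,0,2],[0,0,0]],[[0,0,0],[0,0,0]]]'; python3 - <<'E'
from h import *
from rig import capture
import cv2
go(brd(.092,.06,.03),80.45)
for n in('side','top'):
    c=capture(n)['pixels'][:,:,::-1]
    r=c[135:275,150:290] if n=='top' else c[100:330,130:335]
    cv2.imwrite(f'pics/{n}1.png',cv2.resize(r,None,fx=560/r.shape[0],fy=560/r.shape[0],interpolation=cv2.INTER_CUBIC))
E
```

```text
time_s: 2.0
position: [0.6346, 0.1191, 0.1187]
tcp_rot: [[0.168, 0.986, -0.008], [0.986, -0.168, 0.0], [-0.001, -0.008, -1.0]]
force: [-0.1, 1.2, -0.5]
opening: 0.007
t 2.0 pos [0.6346 0.1191 0.1187] yaw 80.31 rotvec [-0.0079  0.0013 -0.0025] shift after turn cm [-0.47  0.85  8.87] before [-0.45  0.92  8.87] F [-0.1  1.2 -0.5] op 0.007
```

View pics/side1.png

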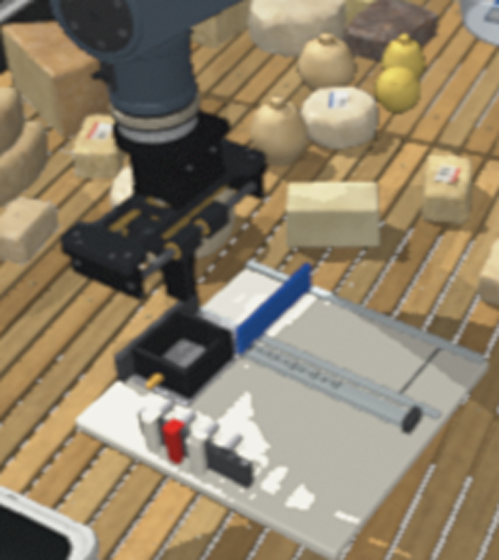

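View pics/top1.png

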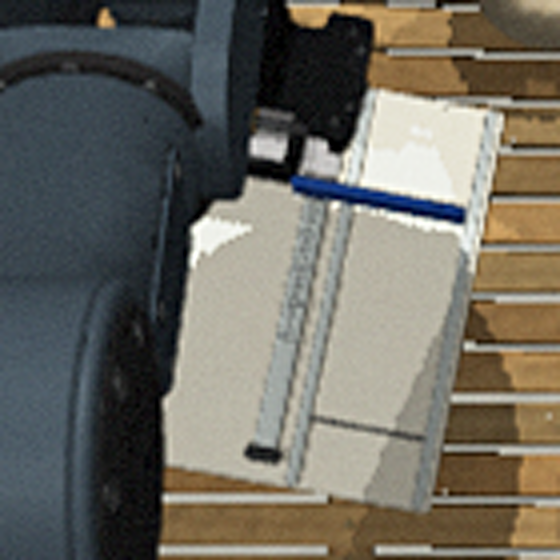

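```bash
python3 -m crank '[[[-0.2,0.3,0],[0,0,0]],[[0,0,0],[0,0,0]],[[0,0,0],[0,0,0]]]'; python3 - <<'E'
from h import *
go(brd(.092,.06,.03),80.45)
E
```

```text
time_s: 2.4
position: [0.6398, 0.1187, 0.1239]
tcp_rot: [[0.165, 0.986, 0.002], [0.986, -0.165, 0.0], [0.0, 0.002, -1.0]]
force: [-0.2, 0.1, 0.7]
opening: 0.004
t 2.4 pos [0.6398 0.1187 0.1239] yaw 80.5 rotvec [ 0.0021 -0.0004  0.0008] shift after turn cm [-0.51  0.33  9.39] before [-0.51  0.31  9.39] F [-0.2  0.1  0.7] op 0.004
```

Now lower into the ring, pausing halfway.

```bash
python3 -m crank '[[[-0.5,0.3,1],[0,0,0]],[[0,0,2],[0,0,0]],[[0,0,2],[0,0,0]],[[0,0,1],[0,0,0]],[[0,0,0],[0,0,0]],[[0,0,0],[0,0,0]]]'; python3 - <<'E'
from h import *
from rig import capture
import cv2
go(brd(.092,.06,.03),80.45)
c=capture('side')['pixels'][:,:,::-1]
r=c[165:315,155:305]
cv2.imwrite(f'pics/side2.png',cv2.resize(r,None,fx=4,fy=4,interpolation=cv2.INTER_CUBIC))
E
```

```text
time_s: 3.0
position: [0.6418, 0.1126, 0.0627]
tcp_rot: [[0.166, 0.986, 0.0], [0.986, -0.166, -0.0], [0.0, 0.0, -1.0]]
force: [0.4, 0.8, 1.0]
opening: 0.004
t 3.0 pos [0.6418 0.1126 0.0627] yaw 80.45 rotvec [ 0.0003 -0.     -0.0001] shift after turn cm [0.06 0.03 3.27] before [0.06 0.03 3.27] F [0.4 0.8 1. ] op 0.004
```

View pics/side2.png

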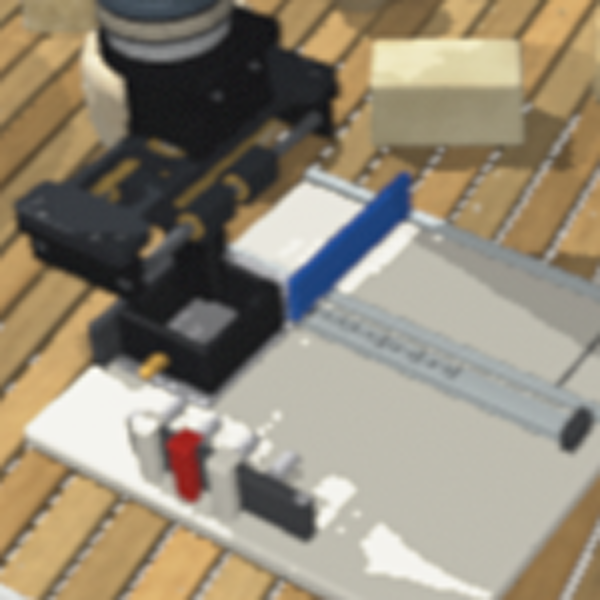

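```bash
python3 -m crank '[[[0,0,0.7],[0,0,0]],[[0,0,0.8],[0,0,0]],[[0,0,0.8],[0,0,0]],[[0,0,0.7],[0,0,0]],[[0,0,0],[0,0,0]],[[0,0,0],[0,0,0]]]'; python3 - <<'E'
from h import *
from rig import capture
import cv2
go(brd(.092,.06,.03),80.45)
c=capture('side')['pixels'][:,:,::-1]
r=c[165:315,155:305]
r=cv2.resize(r,None,fx=4,fy=4,interpolation=cv2.INTER_CUBIC)
cv2.imwrite(f'pics/side3.png',np.clip(r.astype(float)*1.8,0,255))
E
```

```text
time_s: 3.65
position: [0.6413, 0.1126, 0.0321]
tcp_rot: [[0.166, 0.986, -0.001], [0.986, -0.166, -0.0], [-0.0, -0.001, -1.0]]
force: [0.6, -0.7, -0.6]
opening: 0.004
t 3.65 pos [0.6413 0.1126 0.0321] yaw 80.44 rotvec [-0.0007  0.0001 -0.0001] shift after turn cm [0.06 0.08 0.21] before [0.06 0.08 0.21] F [ 0.6 -0.7 -0.6] op 0.004[ WARN:0@3.003] global loadsave.cpp:1063 imwrite_ Unsupported depth image for selected encoder is fallbacked to CV_8U.
```

View pics/side3.png

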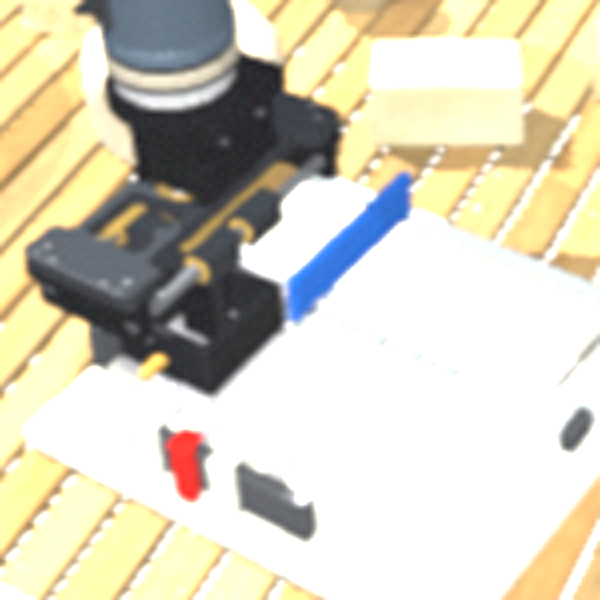

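```bash
python3 -m crank '[[[0,-0.5,0],[0,0,0]],[[0,-0.5,0],[0,0,0]],[[0,-0.5,0],[0,0,0]],[[0,-0.5,0],[0,0,0]],[[0,-0.5,0],[0,0,0]],[[0,0,0],[0,0,0]],[[0,0,0],[0,0,0]]]'; python3 - <<'E'
from h import *
from rig import read_state
go(brd(.0055,.06,.03),80.45)
p=np.load('board.npy');s=read_state();print((Rz(p[2]).T@(np.array(s['position'])-[p[0],p[1],0])).round(4),(Rz(p[2]).T@np.array(s['force'])).round(1))
E
```

```text
time_s: 4.4
position: [0.6183, 0.1167, 0.033]
tcp_rot: [[0.166, 0.986, 0.003], [0.986, -0.166, -0.0], [0.001, 0.003, -1.0]]
force: [5.4, -0.6, -2.3]
opening: 0.007
t 4.4 pos [0.6183 0.1167 0.033 ] yaw 80.43 rotvec [ 0.0033 -0.0005 -0.0003] shift after turn cm [ 0.05 -6.24  0.3 ] before [ 0.04 -6.24  0.28] F [ 5.4 -0.6 -2.3] op 0.007
[0.0679 0.0595 0.033 ] [ 5.4  0.3 -2.3]
```

```bash
python3 -m crank '[[[0,-0.8,0],[0,0,0]],[[0,-0.8,0],[0,0,0]],[[0,-0.8,0],[0,0,0]],[[0,-0.8,0],[0,0,0]],[[0,-0.8,0],[0,0,0]],[[0,-0.8,0],[0,0,0]],[[0,-0.8,0],[0,0,0]],[[0,-0.4,0.1],[0,0,0]],[[0,0,0],[0,0,0]],[[0,0,0],[0,0,0]]]'; cat >> h.py <<'E'
def rep():
    from rig import read_state
    p=np.load('board.npy');s=read_state();print('brd mm',(1e3*(Rz(p[2]).T@(np.array(s['position'])-[p[0],p[1],0]))).round(1),'F',(Rz(p[2]).T@np.array(s['force'])).round(1),'t',s['time_s'])
def pic(n,name,x0,x1,y0,y1,f,g=1.):
    from rig import capture
    import cv2
    r=capture(n)['pixels'][:,:,::-1][y0:y1,x0:x1]
    r=cv2.resize(r,None,fx=f,fy=f,interpolation=cv2.INTER_CUBIC)
    cv2.imwrite(f'pics/{name}.png',np.clip(r.astype(float)*g,0,255).astype(np.uint8))
E
python3 - <<'E'
from h import *
rep();pic('side','side4',165,285,200,320,5)
rep()
E
```

```text
time_s: 5.4
position: [0.5627, 0.1264, 0.0331]
tcp_rot: [[0.166, 0.986, 0.011], [0.986, -0.166, -0.0], [0.002, 0.011, -1.0]]
force: [8.2, -1.2, -0.6]
opening: 0.009
brd mm [11.4 59.9 33.1] F [ 8.2  0.2 -0.6] t 5.4
brd mm [11.5 59.9 33.1] F [7.9 0.3 0.7] t 5.45
```

View pics/side4.png

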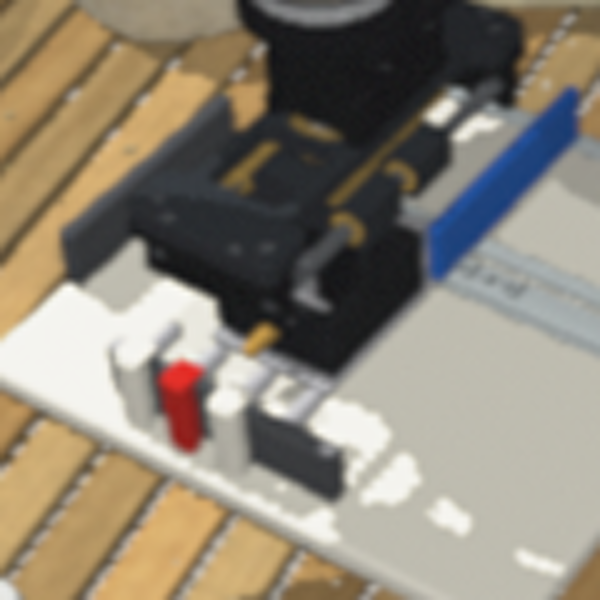

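```bash
python3 - <<'E'
from h import *
p=np.load('board.npy')
f=lambda a,b,z:(1e3*(Rz(p[2]).T@(back('side',(a/5+165-.4,b/5+200-.4),z)-[p[0],p[1],0]))).round(1)
print('tongue tip',f(255,343,.036))
for q in(60,66,70):print(q,((proj('side',brd(.092-q/1e3,.114,.036))+.4-[165,200])*5).round(0),'blue rt top',)
for x in(61,35,9,-17):print('tooth tip',x,((proj('side',brd(x/1e3,.117,.036))+.4-[165,200])*5).round(0))
E
```

```text
tongue tip [ 26.6 105.9  36. ]
60 [234. 350.] blue rt top
66 [245. 355.] blue rt top
70 [252. 358.] blue rt top
tooth tip 61 [178. 329.]
tooth tip 35 [224. 351.]
tooth tip 9 [272. 374.]
tooth tip -17 [320. 397.]
```

```bash
python3 - <<'E'
from h import *
pic('side','side5',185,240,255,305,11)
E
```

```text
(no output)
```

View pics/side5.png

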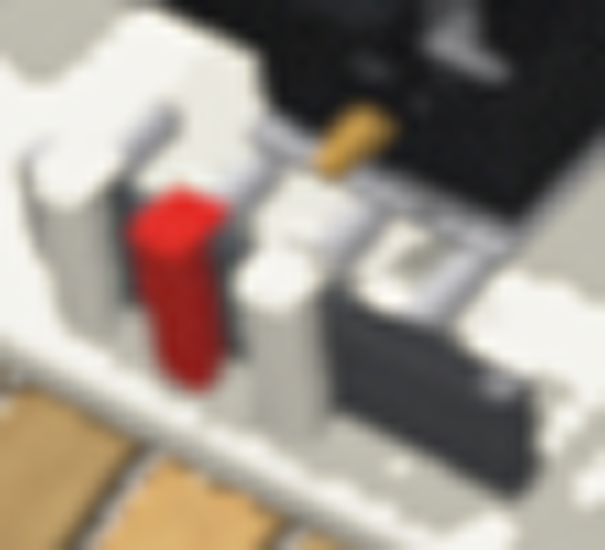

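```bash
python3 -m crank '[[[0,-0.2,0],[0,0,0]],[[0,-0.2,0],[0,0,0]],[[0,0,0],[0,0,0]],[[0,0,0],[0,0,0]]]'; python3 - <<'E'
from h import *
rep()
pic('side','side6',185,240,255,305,11)
E
```

```text
time_s: 5.9
position: [0.5594, 0.127, 0.0331]
tcp_rot: [[0.166, 0.986, 0.012], [0.986, -0.166, -0.0], [0.002, 0.012, -1.0]]
force: [10.2, -1.7, -0.6]
opening: 0.006
brd mm [ 8.1 60.  33.1] F [10.4  0.  -0.6] t 5.9
```

View pics/side6.png

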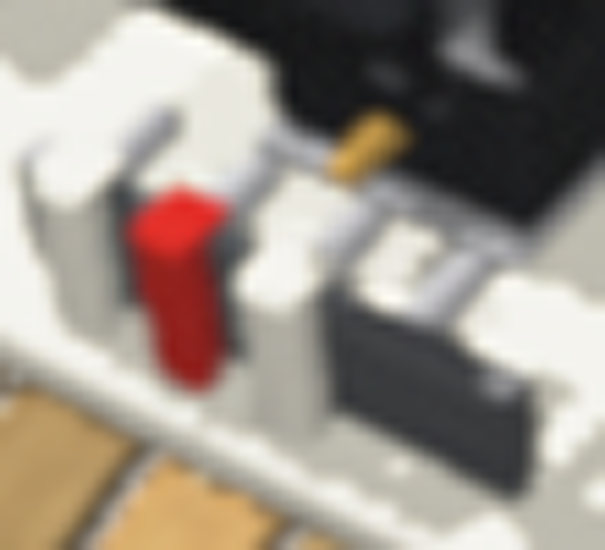

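```bash
python3 -m crank '[[[0.5,0,0],[0,0,0]],[[0.5,0,0],[0,0,0]],[[0.5,0,0],[0,0,0]],[[0.5,0,0],[0,0,0]],[[0,0,0],[0,0,0]],[[0,0,0],[0,0,0]]]'; python3 - <<'E'
from h import *
rep()
pic('side','side7',185,240,255,305,11)
E
```

```text
time_s: 6.55
position: [0.5627, 0.1462, 0.0331]
tcp_rot: [[0.165, 0.986, 0.012], [0.986, -0.165, -0.001], [0.001, 0.012, -1.0]]
force: [8.2, -3.8, -1.4]
opening: 0.008
brd mm [ 8.1 79.5 33.1] F [ 8.7 -2.4 -1.4] t 6.55
```

View pics/side7.png

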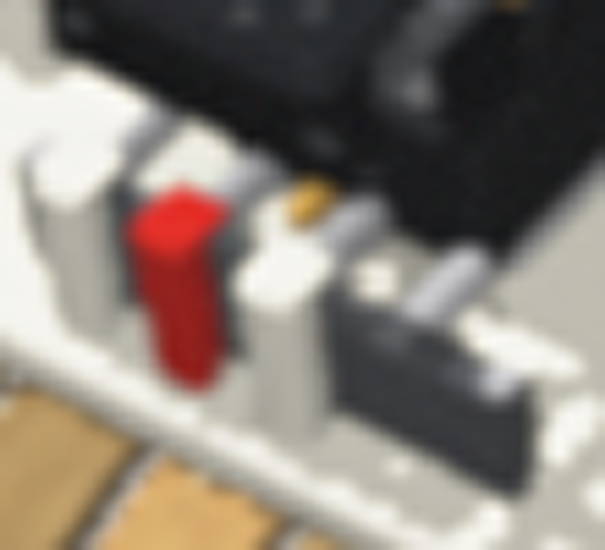

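```bash
python3 -m crank '[[[0.4,0,0],[0,0,0]],[[0.4,0,0],[0,0,0]],[[0.2,0,0],[0,0,0]],[[0.1,0,0],[0,0,0]],[[0,0,0],[0,0,0]],[[0,0,0],[0,0,0]]]'; python3 - <<'E'
from h import *
rep()
pic('side','side8',185,240,255,305,11)
E
```

```text
time_s: 7.2
position: [0.5643, 0.1562, 0.0331]
tcp_rot: [[0.165, 0.986, 0.011], [0.986, -0.165, -0.002], [-0.0, 0.011, -1.0]]
force: [8.2, -6.2, 0.2]
opening: 0.007
brd mm [ 8.1 89.6 33.1] F [ 9.2 -4.8  0.2] t 7.2
```

View pics/side8.png

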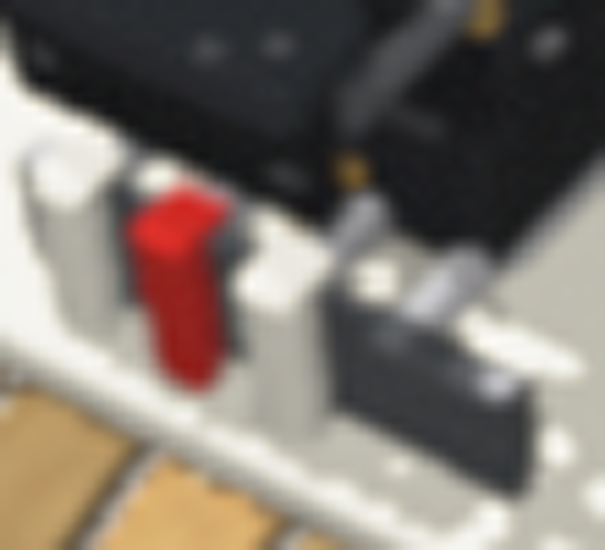

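```bash
python3 -m crank '[[[0.2,0,0],[0,0,0]],[[0.1,0,0],[0,0,0]],[[0,0,0],[0,0,0]],[[0,0,0],[0,0,0]]]'; python3 - <<'E'
from h import *
rep()
E
```

```text
time_s: 7.65
position: [0.5648, 0.1591, 0.0331]
tcp_rot: [[0.165, 0.986, 0.011], [0.986, -0.165, -0.002], [-0.0, 0.011, -1.0]]
force: [8.3, -7.6, -0.2]
opening: 0.002
brd mm [ 8.1 92.5 33.1] F [ 9.5 -6.1 -0.2] t 7.65
```

```bash
python3 -m crank '[[[0.2,0,0],[0,0,0]],[[0.1,0,0],[0,0,0]],[[0,0,0],[0,0,0]],[[0,0,0],[0,0,0]]]'; python3 - <<'E'
from h import *
rep()
pic('side','side9',165,285,200,320,5)
E
```

```text
time_s: 8.05
position: [0.5644, 0.1603, 0.033]
tcp_rot: [[0.164, 0.986, 0.008], [0.986, -0.164, -0.005], [-0.003, 0.009, -1.0]]
force: [7.8, -12.7, 1.0]
opening: 0.005
brd mm [ 7.4 93.6 33. ] F [  9.8 -11.2   1. ] t 8.05
```

View pics/side9.png

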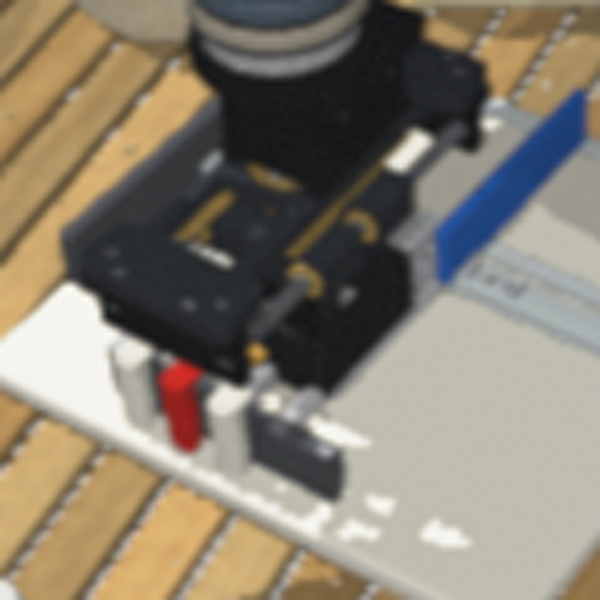

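```bash
python3 -m crank '[[[-0.1,0.1,0],[0,0,0]],[[-0.1,0.1,0],[0,0,0]],[[0,0.1,0],[0,0,0]],[[0,0.1,0],[0,0,0]],[[0,0,0],[0,0,0]],[[0,0,0],[0,0,0]]]'; python3 - <<'E'
from h import *
rep()
E
python3 -m crank '[[[0,0.1,0],[0,0,0]],[[0,0.1,0],[0,0,0]],[[0,0,0],[0,0,0]],[[0,0,0],[0,0,0]]]'; python3 - <<'E'
from h import *
rep()
E
```

```text
time_s: 8.7
position: [0.5682, 0.1595, 0.0331]
tcp_rot: [[0.165, 0.986, 0.009], [0.986, -0.165, -0.002], [-0.0, 0.01, -1.0]]
force: [8.1, -7.1, 0.4]
opening: 0.006
brd mm [11.4 93.5 33.1] F [ 9.2 -5.7  0.4] t 8.7
time_s: 9.1
position: [0.5701, 0.1591, 0.0331]
tcp_rot: [[0.165, 0.986, 0.009], [0.986, -0.165, -0.002], [-0.0, 0.009, -1.0]]
force: [7.2, -6.5, 0.4]
opening: 0.006
brd mm [13.3 93.4 33.1] F [ 8.2 -5.2  0.4] t 9.1
```

```bash
python3 -m crank '[[[0,0.1,0],[0,0,0]],[[0,0.1,0],[0,0,0]],[[0,0,0],[0,0,0]],[[0,0,0],[0,0,0]]]'; python3 - <<'E'
from h import *
rep()
pic('side','side10',165,285,200,320,5)
E
```

```text
time_s: 9.5
position: [0.5707, 0.159, 0.033]
tcp_rot: [[0.165, 0.986, 0.006], [0.986, -0.165, -0.002], [-0.001, 0.007, -1.0]]
force: [6.1, -5.4, 2.3]
opening: 0.01
brd mm [13.9 93.4 33. ] F [ 6.9 -4.3  2.3] t 9.5
```

View pics/side10.png

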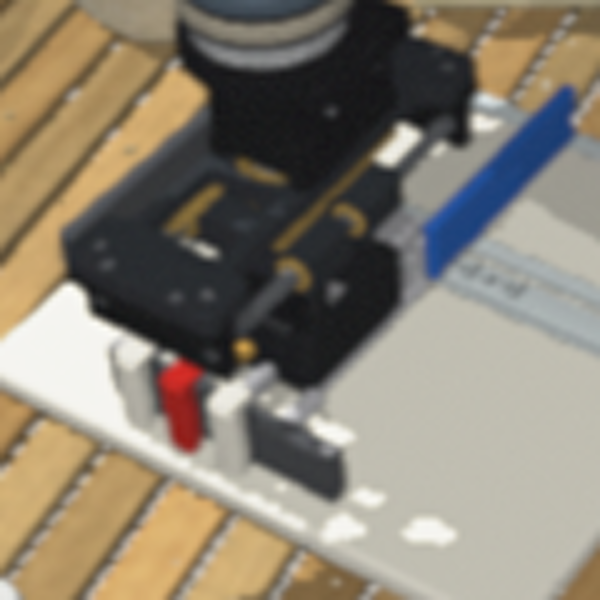

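```bash
python3 -m crank '[[[0,0.1,0],[0,0,0]],[[0,0.1,0],[0,0,0]],[[0,0,0],[0,0,0]],[[0,0,0],[0,0,0]]]'; python3 - <<'E'
from h import *
rep()
E
python3 -m crank '[[[0,0.1,0],[0,0,0]],[[0,0.1,0],[0,0,0]],[[0,0,0],[0,0,0]],[[0,0,0],[0,0,0]]]'; python3 - <<'E'
from h import *
rep()
E
```

```text
time_s: 9.95
position: [0.5708, 0.159, 0.0329]
tcp_rot: [[0.165, 0.986, 0.003], [0.986, -0.165, -0.002], [-0.001, 0.003, -1.0]]
force: [3.2, -4.8, 4.1]
opening: 0.004
brd mm [14.  93.4 32.9] F [ 3.9 -4.2  4.1] t 9.95
time_s: 10.35
position: [0.5709, 0.1589, 0.0327]
tcp_rot: [[0.165, 0.986, -0.001], [0.986, -0.165, -0.001], [-0.002, -0.001, -1.0]]
force: [0.5, -4.7, 5.3]
opening: 0.006
brd mm [14.1 93.3 32.7] F [ 1.3 -4.6  5.3] t 10.35
```

```bash
python3 -m crank '[[[0,0.3,0],[0,0,0]],[[0,0.3,0],[0,0,0]],[[-0.3,0.3,0],[0,0,0]],[[-0.4,0.3,0],[0,0,0]],[[-0.4,0,0],[0,0,0]],[[-0.3,0,0],[0,0,0]],[[0,0,0],[0,0,0]],[[0,0,0],[0,0,0]]]'; python3 - <<'E'
from h import *
rep()
pic('side','side11',165,285,200,320,5)
E
```

```text
time_s: 11.15
position: [0.5808, 0.1441, 0.0315]
tcp_rot: [[0.166, 0.986, -0.0], [0.986, -0.166, 0.0], [0.0, -0.0, -1.0]]
force: [0.5, -0.5, -0.2]
opening: 0.004
brd mm [26.3 80.4 31.5] F [ 0.6 -0.4 -0.2] t 11.15
```

View pics/side11.png

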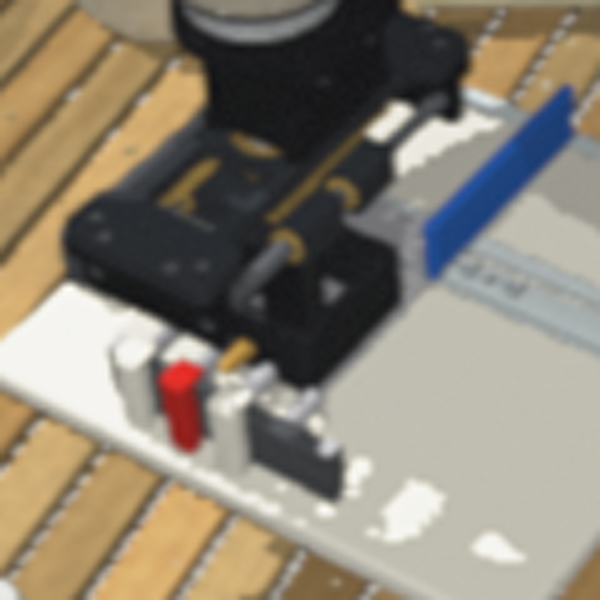

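```bash
python3 -m crank '[[[0,0,-0.5],[0,0,0]],[[0,0,-1],[0,0,0]],[[0,0,-2],[0,0,0]],[[0,0,-3.5],[0,0,0]],[[0,0,-4],[0,0,0]],[[0,-1,-4],[0,0,-0.1]],[[-3,1,0],[0,0,-0.1]],[[-4,1,0],[0,0,-0.1]],[[-4,1,0],[0,0,-0.1]],[[-4,1,0],[0,0,-0.1]],[[-4,1,0],[0,0,0]]]' -1; python3 - <<'E'
from h import *
rep()
go([.6066,-.1608,.12],113.7)
pic('side','side12',165,300,165,300,4.4)
pic('top','top12',150,350,120,275,3.8)
E
```

```text
time_s: 12.3
position: [0.6472, -0.0354, 0.1828]
tcp_rot: [[-0.329, 0.944, 0.001], [0.944, 0.329, -0.0], [-0.0, 0.001, -1.0]]
force: [1.2, 0.0, 0.7]
opening: 0.926
brd mm [121.6 -85.6 182.8] F [1.2 0.2 0.7] t 12.3
t 12.3 pos [ 0.6472 -0.0354  0.1828] yaw 109.18 rotvec [ 0.0005  0.0004 -0.0789] shift after turn cm [-9.85 -8.76  6.28] before [-10.51  -7.96   6.28] F [1.2 0.  0.7] op 0.926
```

View pics/side12.png

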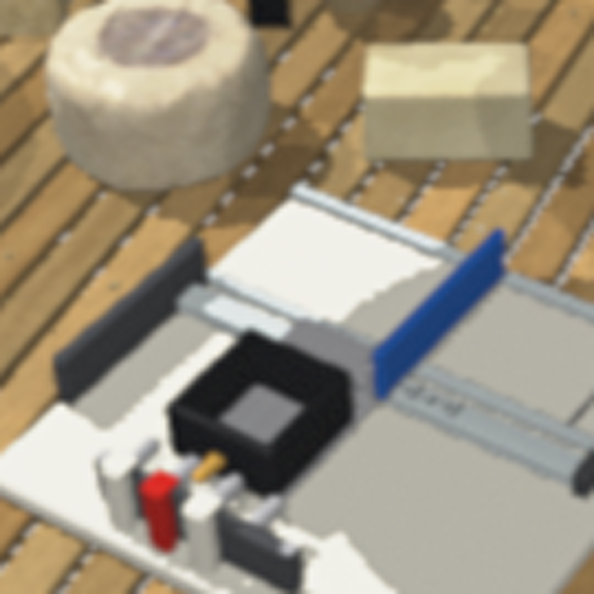

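View pics/top12.png

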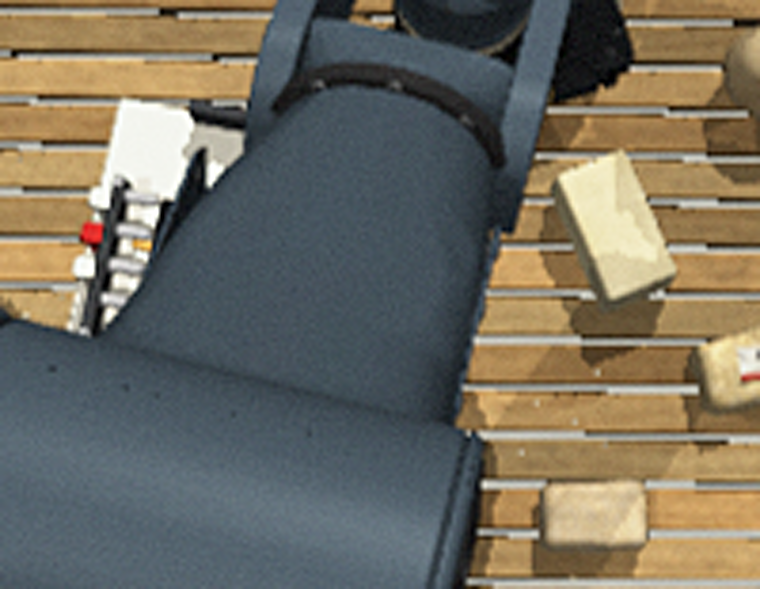

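```bash
python3 - <<'E'
from h import *
B=lambda a,b:np.array([a/3.8+150-.4,b/3.8+120-.4]);S=lambda a,b:np.array([a/4.4+165-.4,b/4.4+165-.4])
w,l,h=.029,.0525,.052
o=[('top',(w*i,l*j,h),B(*u)) for i,j,u in((-1,1,(555,187)),(1,1,(623,150)),(1,-1,(676,270)))]
s=[('side',(w*i,l*j,k),S(*u)) for i,j,k,u in((1,1,h,(368,42)),(1,-1,h,(528,42)),(-1,-1,h,(530,97)),(-1,1,h,(364,95)),(-1,1,0,(368,158)),(-1,-1,0,(529,159)))]
fit(o,[.6,-.16,np.radians(-67)]);fit(s,[.6,-.16,np.radians(-67)]);p=fit(o+s,[.6,-.16,np.radians(-67)])
np.save('block.npy',p)
go([p[0],p[1],.10],np.degrees(p[2])+180)
E
```

```text
[ 0.605  -0.1624] -62.66 [[-0.9, -0.9], [-0.3, -0.2], [3.5, 1.4]]
[ 0.6073 -0.1637] -68.29 [[-0.6, -0.6], [1.2, -0.4], [0.7, -0.6], [-1.1, -0.2], [-1.1, 0.9], [0.9, 0.9]]
[ 0.6065 -0.1615] -66.22 [[-0.5, -2.5], [0.7, -0.6], [2.4, 1.9], [-1.1, 0.3], [0.8, -0.4], [1.1, -0.5], [-0.8, 0.7], [-0.8, 1.9], [1.2, 0.9]]
t 12.4 pos [ 0.6507 -0.0392  0.183 ] yaw 108.82 rotvec [ 0.0045  0.0051 -0.0866] shift after turn cm [-9.41 -8.97  8.3 ] before [-10.11  -8.16   8.31] F [-0.7  0.5  0.4] op 0.97
```

```bash
python3 -m crank '[[[0,0,0],[0,0,-0.068]],[[-3,-3,1],[0,0,0]],[[-3,-3,2],[0,0,0]],[[-3.4,-3,2],[0,0,0]],[[0,0,2],[0,0,0]],[[0,0,0],[0,0,0]],[[0,0,0],[0,0,0]]]'; python3 - <<'E'
from h import *
go([.6067,-.162,.014],112.7)
E
```

```text
time_s: 13.1
position: [0.6008, -0.1547, 0.1121]
tcp_rot: [[-0.391, 0.92, -0.0], [0.92, 0.391, 0.001], [0.001, -0.0, -1.0]]
force: [-0.1, 1.1, 0.2]
opening: 0.999
t 13.1 pos [ 0.6008 -0.1547  0.1121] yaw 113.01 rotvec [-0.0001 -0.0006  0.0055] shift after turn cm [-0.9   0.26  9.81] before [-0.91  0.26  9.81] F [-0.1  1.1  0.2] op 0.999
```

```bash
python3 -m crank '[[[-0.9,0.3,1],[0,0,0]],[[0,0,1.5],[0,0,0]],[[0,0,1],[0,0,0]],[[0,0,0],[0,0,0]],[[0,0,0],[0,0,0]]]'; python3 - <<'E'
from h import *
go([.6067,-.162,.014],112.7)
pic('side','side13',200,340,130,260,4.4)
pic('top','top13',260,360,130,230,5.6)
E
```

```text
time_s: 13.6
position: [0.6068, -0.1622, 0.0759]
tcp_rot: [[-0.391, 0.92, -0.001], [0.92, 0.391, 0.001], [0.001, -0.001, -1.0]]
force: [0.1, -0.2, 0.0]
opening: 1.001
t 13.6 pos [ 0.6068 -0.1622  0.0759] yaw 113.01 rotvec [-0.001  -0.0011  0.0055] shift after turn cm [ 0.02 -0.    6.19] before [0.01 0.   6.19] F [ 0.1 -0.2  0. ] op 1.001
```

View pics/side13.png

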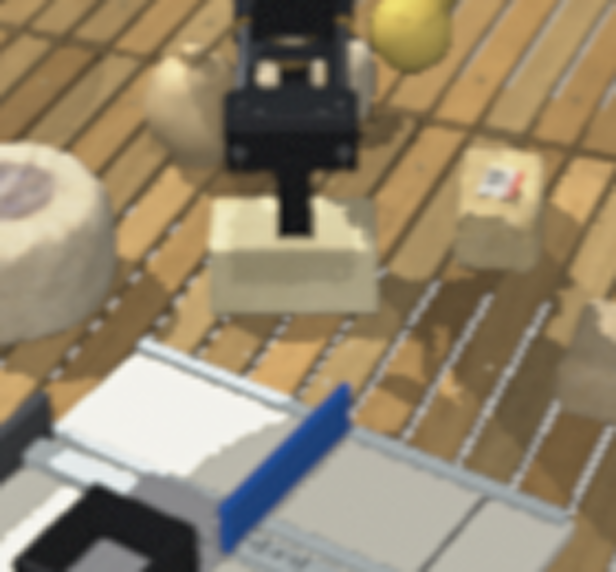

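View pics/top13.png

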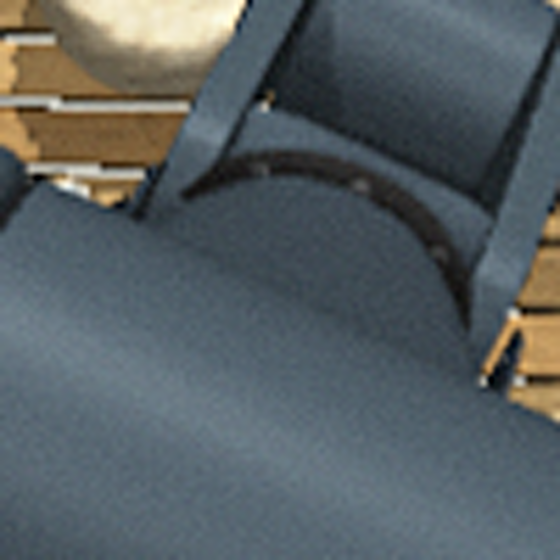

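```bash
python3 -m crank '[[[0,0,1.5],[0,0,0.005]],[[0,0,1.5],[0,0,0]],[[0,0,1.5],[0,0,0]],[[0,0,1.5],[0,0,0]],[[0,0,0],[0,0,0]],[[0,0,0],[0,0,0]]]'; python3 - <<'E'
from h import *
go([.6067,-.162,.016],112.7)
E
python3 -m crank '[[[0,0,0],[0,0,0]],[[0,0,0],[0,0,0]],[[0,0,0],[0,0,0]],[[0,0,0],[0,0,0]],[[0,0,0],[0,0,0]],[[0,0,0],[0,0,0]],[[0,0,0],[0,0,0]],[[0,0,0],[0,0,0]]]' 1
```

```text
time_s: 14.3
position: [0.6067, -0.1625, 0.0155]
tcp_rot: [[-0.386, 0.923, -0.002], [0.923, 0.386, 0.001], [0.001, -0.001, -1.0]]
force: [-0.3, -0.6, -0.1]
opening: 1.003
t 14.3 pos [ 0.6067 -0.1625  0.0155] yaw 112.7 rotvec [-0.0011 -0.0012  0.    ] shift after turn cm [ 0.05  0.02 -0.05] before [ 0.05  0.02 -0.05] F [-0.3 -0.6 -0.1] op 1.003
time_s: 15.1
position: [0.6071, -0.1625, 0.017]
tcp_rot: [[-0.386, 0.923, -0.0], [0.923, 0.386, 0.0], [0.0, 0.0, -1.0]]
force: [-0.7, 2.2, 4.3]
opening: 0.664
```

```bash
python3 -m crank '[[[0,0,-1],[0,0,0]],[[0,0,-2],[0,0,0]],[[0,0,-3],[0,0,0]],[[0,0,-3],[0,0,0]],[[0,0,-1],[0,0,0.14]],[[0,0,0],[0,0,0.141]],[[0,0,0],[0,0,0.141]],[[0,0,0],[0,0,0.141]],[[0,0,0],[0,0,0]]]'; python3 - <<'E'
from h import *
p=np.load('board.npy')
S=lambda a,b:np.array([a/4.4+200-.4,b/4.4+130-.4])
for u,z in(((220,508),.06),((347,385),.06),((225,548),.026),((350,425),.026)):print((1e3*(Rz(p[2]).T@(back('side',S(*u),z)-[p[0],p[1],0]))).round(1))
go(brd(-.088,-.055,.10),80.45)
pic('side','side14',150,340,130,320,3)
E
```

```text
time_s: 16.0
position: [0.6065, -0.1627, 0.116]
tcp_rot: [[0.166, 0.986, -0.001], [0.986, -0.166, 0.0], [-0.0, -0.001, -1.0]]
force: [-0.3, -0.3, -4.2]
opening: 0.662
[-10.3  25.4  60. ]
[-13.4 -93.1  60. ]
[-8.  19.9 26. ]
[-11.6 -98.9  26. ]
t 16.0 pos [ 0.6065 -0.1627  0.116 ] yaw 80.46 rotvec [-0.0013  0.0001  0.0003] shift after turn cm [ 16.29 -19.06   1.6 ] before [ 16.3  -19.06   1.63] F [-0.3 -0.3 -4.2] op 0.662
```

View pics/side14.png

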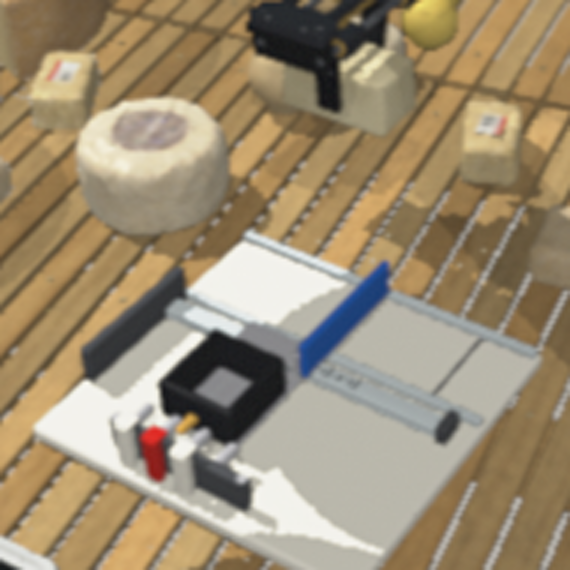

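```bash
python3 -m crank '[[[2,-2.5,0],[0,0,0]],[[2.7,-3.1,0],[0,0,0]],[[2.7,-3.1,0],[0,0,0]],[[2.7,-3.1,0],[0,0,0]],[[2.7,-3.1,0],[0,0,0]],[[2.2,-2.5,0],[0,0,0]],[[1.3,-1.6,0],[0,0,0]],[[0,0,0],[0,0,0]],[[0,0,0],[0,0,0]]]'; python3 - <<'E'
from h import *
go(brd(-.088,-.055,.035),80.45)
pic('side','side15',150,370,130,320,3)
pic('top','top15',150,310,130,290,3.5)
E
```

```text
time_s: 16.95
position: [0.4478, 0.0295, 0.1169]
tcp_rot: [[0.163, 0.987, 0.002], [0.987, -0.163, -0.001], [-0.0, 0.002, -1.0]]
force: [0.4, -1.2, -4.5]
opening: 0.662
t 16.95 pos [0.4478 0.0295 0.1169] yaw 80.62 rotvec [0.0022 0.0004 0.0029] shift after turn cm [-0.03 -0.22  8.19] before [-0.02 -0.24  8.19] F [ 0.4 -1.2 -4.5] op 0.662
```

View pics/side15.png

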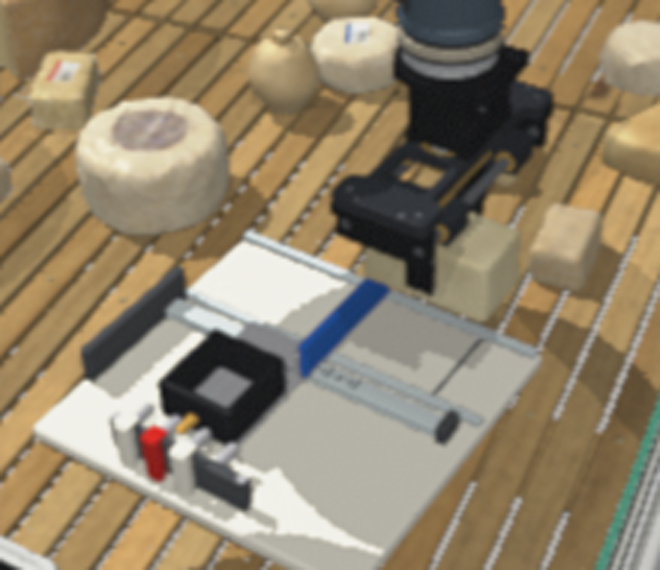

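View pics/top15.png

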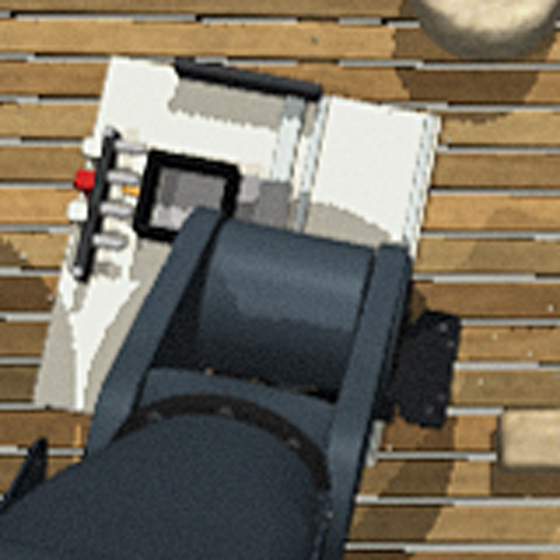

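```bash
python3 -m crank '[[[0,-0.1,1.5],[0,0,0]],[[0,-0.1,2],[0,0,0]],[[0,0,2],[0,0,0]],[[0,0,1.5],[0,0,0]],[[0,0,0.7],[0,0,0]],[[0,0,0],[0,0,0]],[[0,0,0],[0,0,0]]]'; python3 - <<'E'
from h import *
rep();go(brd(-.088,-.055,.032),80.45)
pic('side','side16',230,350,190,290,5)
E
```

```text
time_s: 17.75
position: [0.4457, 0.0294, 0.0398]
tcp_rot: [[0.166, 0.986, 0.001], [0.986, -0.166, -0.0], [-0.0, 0.001, -1.0]]
force: [0.4, -0.3, -3.4]
opening: 0.663
brd mm [-87.8 -55.1  39.8] F [ 0.4 -0.2 -3.4] t 17.75
t 17.75 pos [0.4457 0.0294 0.0398] yaw 80.42 rotvec [ 0.001   0.0001 -0.0005] shift after turn cm [ 0.01 -0.02  0.78] before [ 0.01 -0.02  0.78] F [ 0.4 -0.3 -3.4] op 0.663
```

View pics/side16.png

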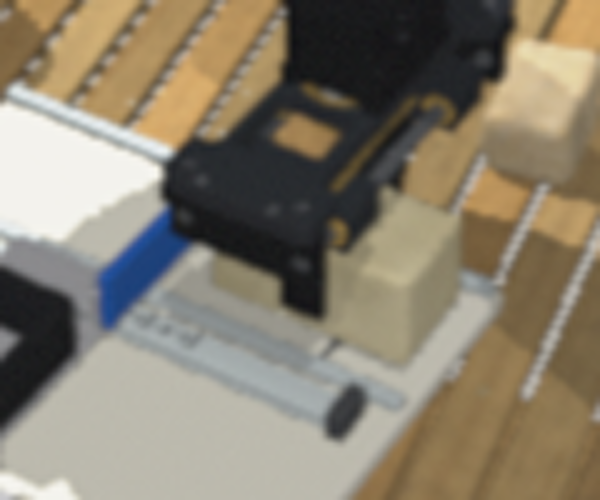

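```bash
python3 -m crank '[[[0,0,0.2],[0,0,0]],[[0,0,0.2],[0,0,0]],[[0,0,0.2],[0,0,0]],[[0,0,0],[0,0,0]],[[0,0,0],[0,0,0]]]'; python3 - <<'E'
from h import *
rep()
E
python3 -m crank '[[[0,0,0.1],[0,0,0]],[[0,0,0.1],[0,0,0]],[[0,0,0],[0,0,0]],[[0,0,0],[0,0,0]]]'; python3 - <<'E'
from h import *
rep()
E
```

```text
time_s: 18.3
position: [0.4449, 0.0299, 0.0336]
tcp_rot: [[0.166, 0.986, -0.0], [0.986, -0.166, -0.0], [-0.0, -0.0, -1.0]]
force: [0.4, 0.2, -3.8]
opening: 0.667
brd mm [-88.8 -54.7  33.6] F [ 0.3  0.2 -3.8] t 18.3
time_s: 18.7
position: [0.445, 0.0299, 0.0319]
tcp_rot: [[0.166, 0.986, 0.0], [0.986, -0.166, -0.0], [0.0, 0.0, -1.0]]
force: [-1.5, -0.2, 3.5]
opening: 0.661
brd mm [-88.6 -54.8  31.9] F [-1.4 -0.5  3.5] t 18.7
```

```bash
python3 -m crank '[[[0,0.4,-0.05],[0,0,0]],[[0,0.4,0],[0,0,0]],[[0,0.4,0],[0,0,0]],[[0,0.2,0],[0,0,0]],[[0,0,0],[0,0,0]],[[0,0,0],[0,0,0]]]'; python3 - <<'E'
from h import *
rep()
E
python3 -m crank '[[[0,0.2,0],[0,0,0]],[[0,0,0],[0,0,0]],[[0,0,0],[0,0,0]]]'; python3 - <<'E'
from h import *
rep()
pic('side','side17',200,350,165,300,4.4)
E
```

```text
time_s: 19.3
position: [0.4595, 0.0274, 0.032]
tcp_rot: [[0.166, 0.986, 0.001], [0.986, -0.166, -0.0], [0.0, 0.001, -1.0]]
force: [0.5, 0.3, -2.6]
opening: 0.666
brd mm [-73.9 -54.8  32. ] F [ 0.4  0.4 -2.6] t 19.3
time_s: 19.6
position: [0.4615, 0.027, 0.032]
tcp_rot: [[0.166, 0.986, 0.002], [0.986, -0.166, -0.0], [-0.0, 0.002, -1.0]]
force: [-1.1, 0.3, -3.0]
opening: 0.665
brd mm [-71.8 -54.8  32. ] F [-1.2  0.1 -3. ] t 19.6
```

View pics/side17.png

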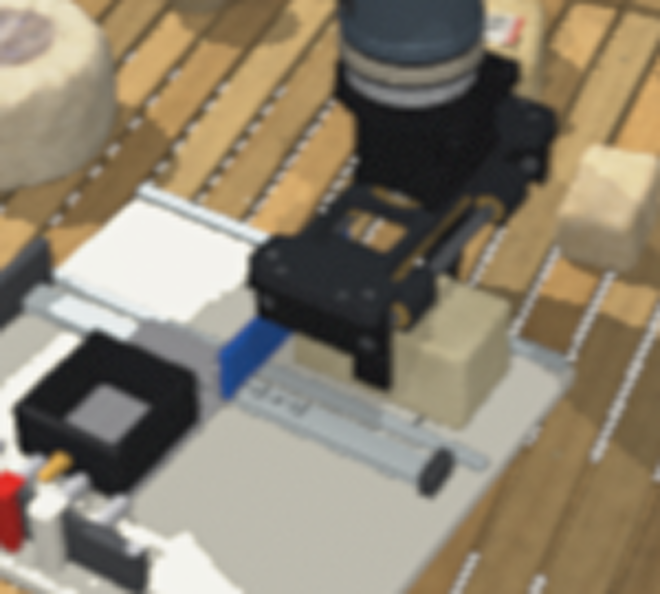

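```bash
python3 -m crank '[[[0,0.15,0],[0,0,0]],[[0,0.15,0],[0,0,0]],[[0,0,0],[0,0,0]]]'; python3 - <<'E'
from h import *
rep()
E
python3 -m crank '[[[0,0.15,0],[0,0,0]],[[0,0.15,0],[0,0,0]],[[0,0,0],[0,0,0]]]'; python3 - <<'E'
from h import *
rep()
E
```

```text
time_s: 19.95
position: [0.4644, 0.0266, 0.032]
tcp_rot: [[0.166, 0.986, 0.001], [0.986, -0.166, -0.0], [-0.0, 0.001, -1.0]]
force: [0.7, 0.9, -4.8]
opening: 0.667
brd mm [-69.  -54.8  32. ] F [ 0.5  1.  -4.8] t 19.95
time_s: 20.25
position: [0.4647, 0.0266, 0.032]
tcp_rot: [[0.166, 0.986, -0.004], [0.986, -0.166, 0.001], [0.0, -0.004, -1.0]]
force: [-3.7, 0.5, 0.4]
opening: 0.664
brd mm [-68.6 -54.7  32. ] F [-3.8 -0.1  0.4] t 20.25
```

```bash
python3 -m crank '[[[0,0.1,0.1],[0,0,0]],[[0,0,0],[0,0,0]],[[0,0,0],[0,0,0]]]'; python3 - <<'E'
from h import *
rep()
E
python3 -m crank '[[[0,0,0],[0,0,0]],[[0,0,0],[0,0,0]],[[0,0,0],[0,0,0]],[[0,0,0],[0,0,0]]]' -0.7; python3 - <<'E'
from h import *
rep()
E
```

```text
time_s: 20.55
position: [0.4647, 0.0266, 0.0319]
tcp_rot: [[0.166, 0.986, -0.005], [0.986, -0.166, 0.001], [-0.0, -0.005, -1.0]]
force: [-6.9, -0.4, 10.1]
opening: 0.664
brd mm [-68.6 -54.8  31.9] F [-6.8 -1.6 10.1] t 20.55
time_s: 20.95
position: [0.4686, 0.0259, 0.0311]
tcp_rot: [[0.166, 0.986, 0.002], [0.986, -0.166, -0.0], [-0.0, 0.002, -1.0]]
force: [-0.6, 0.1, -0.2]
opening: 0.835
brd mm [-64.7 -54.8  31.1] F [-0.7  0.  -0.2] t 20.95
```

```bash
python3 -m crank '[[[0,0,-1],[0,0,0]],[[0,0,-2],[0,0,0]],[[0,0,-3],[0,0,0]],[[0,0,-3],[0,0,0]],[[0,-3,-1],[0,0,0]],[[0,-4,0],[0,0,0]],[[0,-2,0],[0,0,0]],[[0,0,0],[0,0,0]],[[0,0,0],[0,0,0]]]' 1; python3 - <<'E'
from h import *
rep()
pic('side','side18',200,350,165,300,4.4)
pic('top','top18',150,310,130,290,3.5)
E
```

```text
time_s: 21.85
position: [0.3802, 0.0408, 0.1317]
tcp_rot: [[0.166, 0.986, 0.003], [0.986, -0.166, -0.001], [-0.0, 0.003, -1.0]]
force: [0.9, 0.1, -0.5]
opening: 0.115
brd mm [-154.4  -54.8  131.7] F [ 0.9  0.3 -0.5] t 21.85
```

View pics/side18.png

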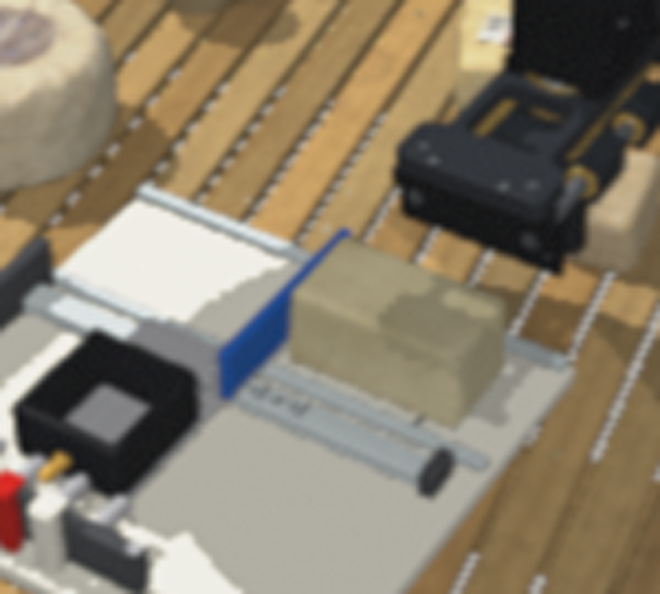

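View pics/top18.png

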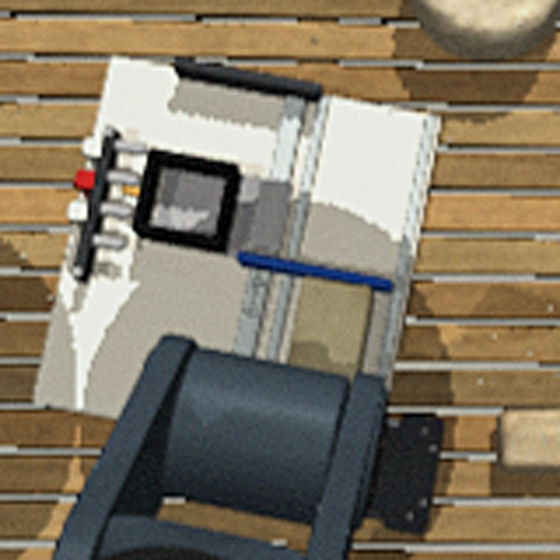

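```bash
python3 -m crank '[[[0,0,2],[0,0,0]],[[0,0,3],[0,0,0]],[[0,0,3],[0,0,0]],[[0,0,1.2],[0,0,0]],[[0,0,0],[0,0,0]],[[0,0.4,0],[0,0,0]],[[0,0.4,0],[0,0,0]],[[0,0.3,0],[0,0,0]],[[0,0,0],[0,0,0]],[[0,0,0],[0,0,0]]]'; python3 - <<'E'
from h import *
rep()
pic('side','side19',200,350,165,300,4.4)
E
```

```text
time_s: 22.95
position: [0.3901, 0.0391, 0.0395]
tcp_rot: [[0.166, 0.986, 0.001], [0.986, -0.166, -0.0], [-0.0, 0.001, -1.0]]
force: [-0.5, 0.2, -0.2]
opening: 0.002
brd mm [-144.3  -54.8   39.5] F [-0.6  0.1 -0.2] t 22.95
```

View pics/side19.png

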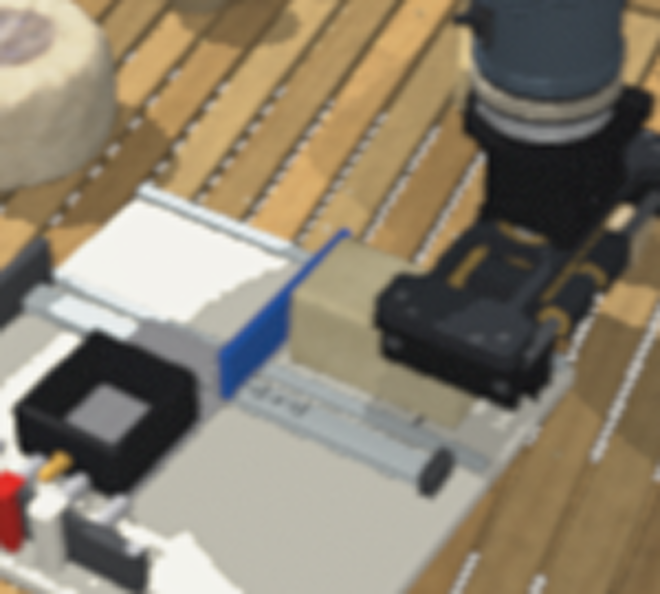

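```bash
python3 -m crank '[[[0,0.3,0],[0,0,0]],[[0,0.3,0],[0,0,0]],[[0,0.2,0],[0,0,0]],[[0,0,0],[0,0,0]]]'; python3 - <<'E'
from h import *
rep()
E
python3 -m crank '[[[0,0.15,0],[0,0,0]],[[0,0.15,0],[0,0,0]],[[0,0,0],[0,0,0]]]'; python3 - <<'E'
from h import *
rep()
E
```

```text
time_s: 23.4
position: [0.3982, 0.0377, 0.039]
tcp_rot: [[0.166, 0.986, 0.001], [0.986, -0.166, -0.0], [-0.0, 0.001, -1.0]]
force: [1.0, -0.4, 0.2]
opening: 0.005
brd mm [-136.1  -54.8   39. ] F [ 1.1 -0.3  0.2] t 23.4
time_s: 23.7
position: [0.4008, 0.0373, 0.039]
tcp_rot: [[0.166, 0.986, 0.0], [0.986, -0.166, -0.0], [-0.0, 0.0, -1.0]]
force: [0.7, -0.0, 0.1]
opening: 0.004
brd mm [-133.4  -54.8   39. ] F [0.7 0.1 0.1] t 23.7
```

```bash
for i in 1 ; do python3 -m crank '[[[0,0.15,0],[0,0,0]],[[0,0.1,0],[0,0,0]],[[0,0,0],[0,0,0]]]'; done; python3 - <<'E'
from h import *
rep()
E
python3 -m crank '[[[0,0.15,0],[0,0,0]],[[0,0,0],[0,0,0]],[[0,0,0],[0,0,0]]]'; python3 - <<'E'
from h import *
rep()
E
```

```text
time_s: 24.0
position: [0.4033, 0.0369, 0.0391]
tcp_rot: [[0.166, 0.986, 0.0], [0.986, -0.166, -0.0], [-0.0, 0.0, -1.0]]
force: [0.1, -0.5, 0.6]
opening: 0.007
brd mm [-130.9  -54.8   39.1] F [ 0.2 -0.5  0.6] t 24.0
time_s: 24.3
position: [0.404, 0.0368, 0.039]
tcp_rot: [[0.166, 0.986, -0.001], [0.986, -0.166, 0.0], [0.0, -0.001, -1.0]]
force: [-1.0, 0.1, -0.1]
opening: 0.004
brd mm [-130.2  -54.8   39. ] F [-1.  -0.1 -0.1] t 24.3
```

```bash
python3 -m crank '[[[0,0.1,0],[0,0,0]],[[0,0.1,0],[0,0,0]],[[0,0,0],[0,0,0]]]'; python3 - <<'E'
from h import *
rep()
E
python3 -m crank '[[[0,0.1,0],[0,0,0]],[[0,0.05,0],[0,0,0]],[[0,0,0],[0,0,0]]]'; python3 - <<'E'
from h import *
rep()
E
```

```text
time_s: 24.6
position: [0.4039, 0.0368, 0.039]
tcp_rot: [[0.166, 0.986, -0.005], [0.986, -0.166, 0.001], [0.0, -0.005, -1.0]]
force: [-5.0, -0.2, 4.1]
opening: 0.005
brd mm [-130.3  -54.7   39. ] F [-4.9 -1.   4.1] t 24.6
time_s: 24.9
position: [0.4039, 0.0369, 0.039]
tcp_rot: [[0.166, 0.986, -0.008], [0.986, -0.166, 0.001], [0.0, -0.008, -1.0]]
force: [-6.8, -0.2, 5.5]
opening: 0.002
brd mm [-130.3  -54.7   39. ] F [-6.6 -1.3  5.5] t 24.9
```

```bash
python3 -m crank '[[[0,-0.2,0],[0,0,0]],[[0,-0.4,0],[0,0,0]],[[0,-0.6,0],[0,0,0]],[[0,-0.5,0],[0,0,0]],[[0,0,-1],[0,0,0]],[[0,0,-3],[0,0,0]],[[0,0,-4],[0,0,0]],[[0,0,-4],[0,0,0]],[[1,0,-4],[0,0,0]],[[3,0,-3],[0,0,0]],[[4,0,0],[0,0,0]],[[4,0,0],[0,0,0]]]'; python3 -m crank '[[[4,0,0],[0,0,0]],[[4,0,0],[0,0,0]],[[4,0,0],[0,0,0]],[[4,0,0],[0,0,0]],[[4,0,0],[0,0,0]],[[4,0,0],[0,0,0]],[[4,0,0],[0,0,0]],[[2,0,0],[0,0,0]],[[0,0,0],[0,0,0]],[[0,0,0],[0,0,0]]]'; python3 - <<'E'
from h import *
rep()
pic('side','side20',170,320,165,300,4.4)
pic('top','top20',150,310,130,290,3.75)
E
```

```text
time_s: 26.1
position: [0.4122, 0.1585, 0.2306]
tcp_rot: [[0.167, 0.986, 0.005], [0.986, -0.167, 0.001], [0.001, 0.005, -1.0]]
force: [0.6, -0.5, -0.7]
opening: 0.005
time_s: 27.1
position: [0.4603, 0.4526, 0.2283]
tcp_rot: [[0.165, 0.986, -0.001], [0.986, -0.165, -0.001], [-0.002, -0.001, -1.0]]
force: [0.3, -0.2, 0.2]
opening: 0.001
brd mm [-143.7  364.7  228.3] F [ 0.3 -0.2  0.2] t 27.1
```

View pics/side20.png

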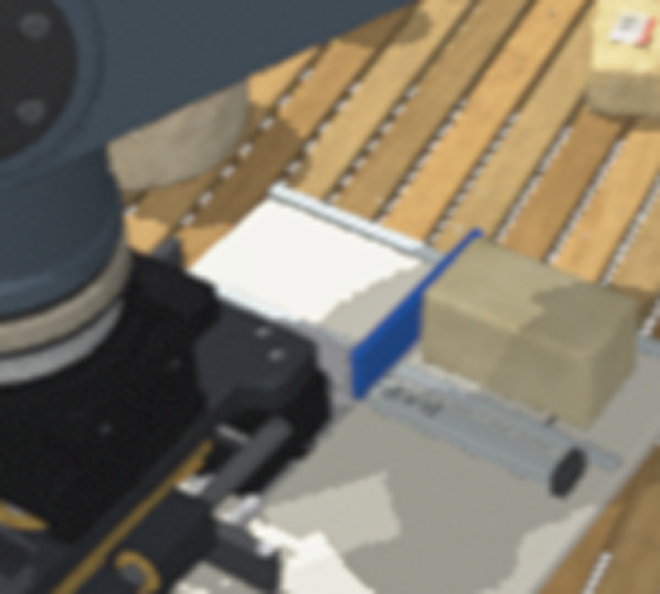

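View pics/top20.png

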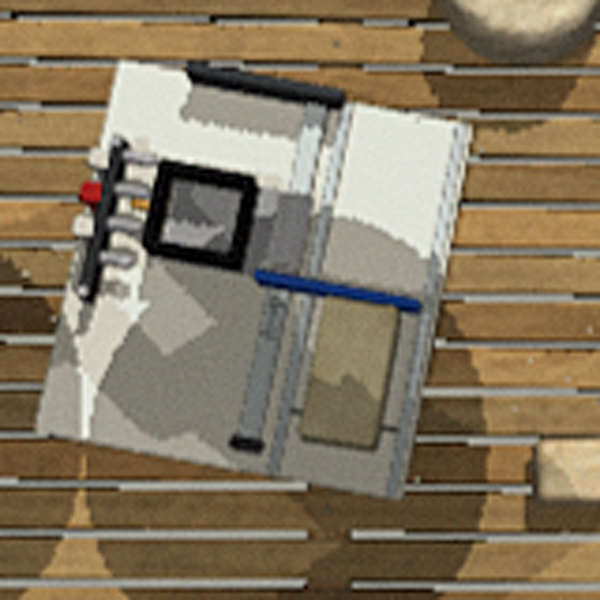

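```bash
python3 - <<'E'
from h import *
pic('top','top21',165,225,160,210,11)
for q,l in((66,0),(66,8),(66,16)):print(q,l,((proj('top',brd(.092-q/1e3,.114+l/1e3,.036))+.4-[165,160])*11).round(0))
E
```

```text
66 0 [274. 292.]
66 8 [243. 287.]
66 16 [212. 281.]
```

View pics/top21.png

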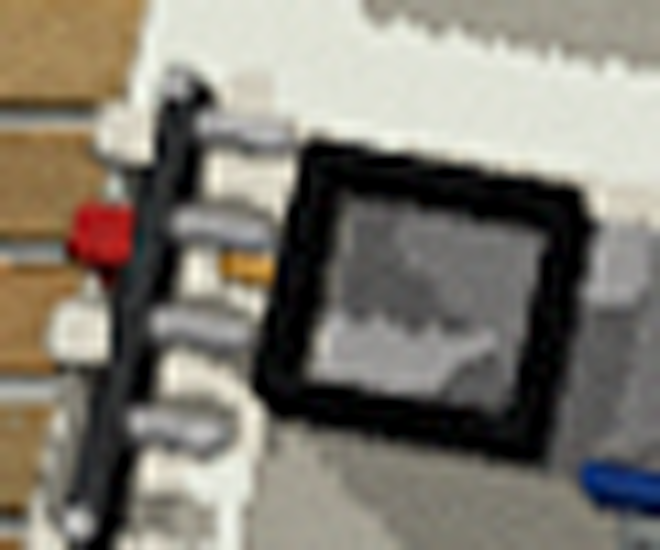

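```bash
python3 - <<'E'
from h import *
import cv2
t=cv2.imread('pics/top0.png');cv2.imwrite('pics/top0c.png',cv2.resize(t[140:190,185:245],None,fx=11,fy=11,interpolation=cv2.INTER_CUBIC))
E
```

```text
(no output)
```

View pics/top0c.png

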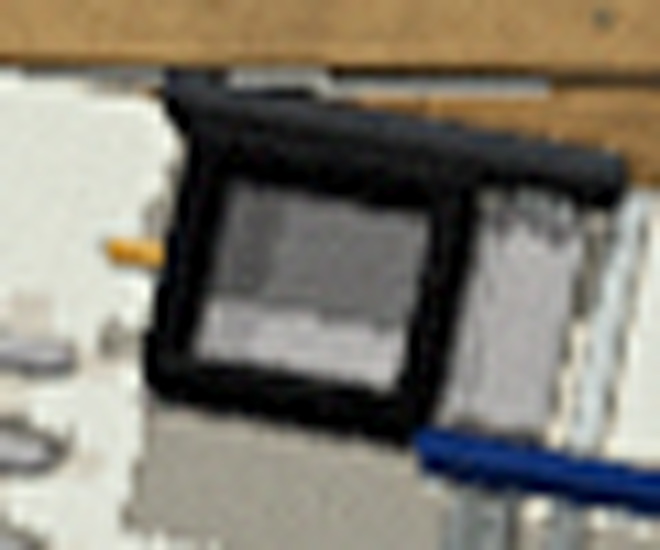

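```bash
python3 - <<'E'
from h import *
p=np.load('board.npy')
f=lambda a,b,o,z:1e3*(Rz(p[2]).T@back('top',(a/11+o[0]-.45,b/11+o[1]-.45),z))
for b,n,z in(((148,395),(255,400),.0565),((435,440),(550,462),.0565),((105,248),(222,262),.036),((195,360),(303,375),.0565),((400,390),(512,412),.0565)):
    print((f(*n,(165,160),z)-f(*b,(185,140),z)).round(1))
E
```

```text
[-60.5  15.7   0. ]
[-64.4  13.6   0. ]
[-64.1  12.9   0. ]
[-63.1  15.    0. ]
[-64.7  14.2  -0. ]
```

```bash
python3 - <<'E'
from rig import bot,read_state
print(bot.hand_in());s=read_state();print(s['time_s'],s['force'])
E
```

```text
the job is handed in; nothing more can be done
None
the job is handed in; nothing more can be done
```

The gauge is latched at the red marker, which is the middle notch, and the pale-yellow block sits in the lane against the blue stop plate. I handed the job in at about 27 s of the 67 s allowed.

**Gauge:** I pulled the slide out with closed fingers in the ring. I moved the ring left until it hit its end stop (about 11 N), then eased it back until the tooth took the spring's load. The slide never snapped back.

**Block:** I gripped the block across its 58 mm, turned it lengthwise and set it in the lane. I then pushed it against the stop plate and nudged it once more from the front. That nudge met firm resistance of about 6.6 N with no further movement.

**Last checks:**
- **Pictures:** The last overhead view shows the tongue in the middle notch beside the red marker, and the block square against the plate between the rails. In the last side view the arm hides the tongue.
- **Contact:** The arm was clear of everything, with the force near zero. I never touched the other cheeses, but I did not measure them again.

**Disagreements:**
- **Ring travel:** The overhead pictures gave about 63 mm of pull and 14–15 mm sideways, against the nominal 66 and 16 mm. I put this down to a camera scale error of about 4%. The end stop I felt supports a full latch, but the ring could sit about 1 mm short.
- **Board position:** My estimate of where the board lies was off by about 4 mm along the slide. I corrected for that using contact forces and views relative to the comb.

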